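Seal the clay damp box

ROBOT

A 7-joint arm with a two-finger parallel gripper is mounted at the origin on the work surface; the furniture and walls round the work are solid. World frame = base frame: x ahead of the robot, y to its left, z up, the work surface at z = 0. Lengths are in mm, angles in degrees, forces in N, time in s.
With the tool pointing down it reaches from about 350 to 900 mm from the base axis. Payload 7.2 kg.
Tool frame: the origin (TCP) lies at the very end of the fingers, on their centre line; the grasp point (between the pads) lies 19 mm behind it (ctrl.hold_point_z is the distance from the TCP to the grasp point, in mm); z points along the fingers, y is the direction in which the jaws open and shut (so a half turn about z gives the same grasp; the last joint's range is limited). The gripper opens to 85 mm and grips with 20 to 120 N. Pads are 22 mm wide; open, the fingers measure 114 mm over their backs; the gripper's body (76 mm by 85 mm) begins 54 mm behind the grasp point. The pads swing forward as they close: fully open they stand 13 mm farther back than shut.
Start: joints at [-80.569, 23.554, -0.728, 91.456, 0.321, 64.991, -4.71], TCP at [144.199, 608.141, 231.297] pointing down, gripper open.
Joint ranges: [-169.25, 169.25], [-16.82, 113.86], [-84.01, 82.57], [7.8, 145.47], [-59.2, 239.2], [7.22, 106.19], [-163.78, 163.78]. Speed limits (degrees/s): [136.94, 136.94, 172.46, 172.46, 180, 180, 180].

INTERFACE

Orientations are given as [roll, pitch, yaw] about the fixed x, y, z axes, in that order (R = Rz(yaw) Ry(pitch) Rx(roll)).
In Python, from bench import ctrl, eyes gives the robot as it stands.
- The arm moves only by the tool servo_tool, never from a script. Its argument "rows" is a list that holds one entry, the list of rows, each a list of 5 numbers: the shift along the tool's x, y, z in m, then the turn about the tool's z in degrees, then the opening, from -1 (shut) to 1 (fully open), so that 0 is half open. A call has 1 to 20 rows; each row is the pose to reach, as a shift and turn from the pose commanded when the call began, along the tool's axes at that moment; what a row does not reach only later rows make up. A row lasts 1/8 s, in which the tool goes at most 62.5 mm and 10.7 degrees, less where a joint would pass 70% of its speed; a pose out of reach is approached as far as the arm can. A call with a gripper value outside its range is refused whole. The fingers move at their own pace and stop on an object; the grip force is fixed at half the most. Time passes only in rows, so rows that repeat a pose let the fingers close. It gives the time, the measured TCP pose, the force and the opening at its end, in the units of the state.
- ctrl.read_state(): the state, without advancing time (a new reading comes with each control period).
- eyes.snapshot(name): name is "scene" or "top"; returns (picture, depth): 384x512x3 uint8, red, green, blue; 384x512 float32, mm along the optical axis (not along the pixel's ray), 0 where there is no reading.
- eyes.camera_model(name): a dict with "fov_y" (degrees; the focal length in pixels is half the picture's height over the tangent of half this angle, whatever the lens; pixels are square), "cx", "cy" (the principal point, pixels), "origin" and "rotation" of the camera in the world. Camera axes: x right, y up, looking along -z (the intrinsics and any distortion apply to the point x, -y, -z); pixel columns grow to the right and rows downward; lengths in mm; the calibration is good to about 2 mm. A picture is of the moment at which its call begins. camera_model takes no time and is no camera call.
- ctrl.close_job(): hands the job in, once; it reports no verdict.
The state is a dict: "clock": time; "joints": joint angles; "dq": joint speeds; "joint_efforts": joint torques, N m; "eef_pos": TCP position; "tool_rot": TCP orientation; "force": force on the tool from outside, world axes, zero at the start; "torque": the same for the moment, N m; "gripper_width": finger opening in mm.
Only numpy, scipy, OpenCV 4.12 (cv2) and the standard library are available. Lean on these libraries where they do the work, as an engineer would, in place of code of your own. Each camera call takes 0.05 s, during which the arm holds its last target.

TASK

Close the grey damp box: its white lid is lying loose and proud on the rubber gasket. Press the lid down firmly but not violently at its four marked corners until it sits fully home and flat all round, then turn the red wing knob anticlockwise (seen from above) as far as it goes so that its hidden tongue locks under the rim, and let go. Do not knock over or shift the things around it.

Things in the scene. Friction and masses are not known exactly. Their poses are not given: they have to be found in the camera images.
- box: the grey plastic damp box, fixed to the table: 144 (x) x 178 (y) x 63 high mm; origin at the centre of its underside, z up. The lid sinks into its rim, 2 mm clear all round, until it meets a hard ledge 55 mm above the underside. The box cracks if the lid bears on it with more than 45 N
- lid: the white lid, loose, 130 x 164 mm, 9 mm thick; origin at the centre of the plate's underside, axes as the box's. Fully home its underside is 55 mm and its top face 64 mm above the box's underside (1 mm above the rim)
- corner_nl (a point): black round mark (22 mm) on the lid's top face at its corner at box -x, +y, 20 mm in from both edges; fully home it is 64 mm above the box's underside, at the start up to 71 mm
- corner_nr (a point): the same mark at the lid's corner at box -x, -y
- corner_fl (a point): the same mark at the lid's corner at box +x, +y
- corner_fr (a point): the same mark at the lid's corner at box +x, -y
- knob_grip (a point): middle of the red wing knob near the lid's edge at box -x (38 mm from the lid's centre), on its turning axis, 15 mm above the lid's top face. The wing is a bar 40 mm long, 10 mm thick, from 5 to 25 mm above the lid; this frame turns with it: y along the bar, x across it
- knob (a joint): turn of the wing knob, rad, growing anticlockwise seen from above: at 0 the bar lies along the box's y; at its stop, 1.45, nearly along x, with the tongue below the lid pointing at the near (-x) wall, under the ledge. Friction 0.06 N m; it stays where left. While the lid's near side is proud the tongue strikes the ledge
- box_rim (a point): centre of the box's mouth, level with the rim's top (63 mm up). A rubber gasket block stands in the box under each corner mark of the lid, which rests on them up to 7 mm proud. A block resists pressing with 11 N at first, 17 N when home (0.6 N more per 10 mm/s) and stays where pressed; the lid's middle would need over 45 N. A corner pressed first stops some mm high till the others are down: go round again

How it is judged:
By the outcome, as a careful person would: the job done as asked, in the order asked, and still so for the second after the job is handed in, with the robot touching nothing.
It also fails if it takes over 69 s, if anything falls off the work surface, if the arm or the gripper's body presses on something with over 40 N, if the wrist force passes 120 N, or if a joint passes its speed limit or range.

## Working session

There is one attempt and no reset: what is moved stays moved. The work goes in short steps, Python scripts to look and compute and a tool call to move; the robot and the scene stay as the last step left them, time stands still between calls to the robot, and variables do not carry over. Pictures are saved under pics/ and viewed, and the job is handed in when it is done.

Besides the shell and the picture viewer there is one more tool, called as name(argument=value, ...), one argument or row to a line, values as JSON. servo_tool: Moves the arm, as the interface text tells. Its arguments: {"type":"object","properties":{"rows":{"type":"array"}},"required":["rows"]}

```bash
ls; mkdir -p pics; python3 - <<'E'
from bench import ctrl, eyes
import cv2,numpy as np
print(ctrl.read_state(), ctrl.hold_point_z)
for n in("scene","top"):
    p,d=eyes.snapshot(n); cv2.imwrite(f"pics/{n}0.png",p[:,:,::-1]); np.save(f"pics/{n}0.npy",d); np.save(f"pics/{n}0p.npy",p)
    print(n,eyes.camera_model(n))
E
```

```text
pics
{'clock': 0.0, 'joints': array([-80.56811205,  23.60109439,  -0.72922314,  91.50462744,
         0.32342577,  64.99003976,  -4.70863505]), 'dq': array([ 0.03664676,  0.03051901, -0.07631328,  0.00965943,  0.01552606,
        0.14964896, -0.0500037 ]), 'joint_efforts': array([ 3.88761591e-04, -6.00639653e+01,  6.82022665e-01, -2.99421161e+01,
        1.36694836e-02,  1.05672548e-02, -1.30705925e-05]), 'eef_pos': array([144.13053171, 607.64045228, 230.43715318]), 'tool_rot': array([-1.79906682e+02,  8.61475081e-03,  1.66664933e+02]), 'force': array([-0.65874289,  0.37036591, -0.45017309]), 'torque': array([-0.07011257, -0.02299532,  0.01894167]), 'gripper_width': 85.6421251077004} 18.700000000000003
scene {'fov_y': 44.2487911081971, 'cx': 256.43451195237856, 'cy': 187.8820726798619, 'origin': array([-418.09981637, -455.13629077,  944.80905044]), 'rotation': array([ 47.05900352,  -0.91495413, -62.19374909])}
top {'fov_y': 54.60903855392488, 'cx': 250.45190204889764, 'cy': 188.49539404963477, 'origin': array([ 291.78694004,   -5.55783791, 1316.36050585]), 'rotation': array([  6.30226678,  -1.0368162 , -90.14008553])}
```

View pics/scene0.png

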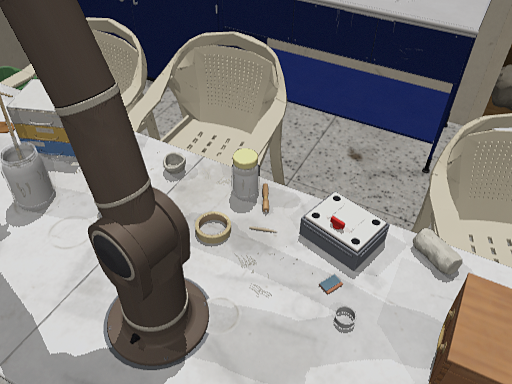

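View pics/top0.png

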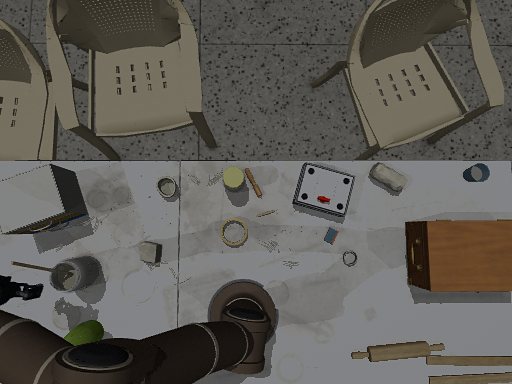

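```bash
cat > h.py <<'E'
import numpy as np,cv2
from scipy.spatial.transform import Rotation as R
from bench import ctrl,eyes
def ray(n,u,v):
    m=eyes.camera_model(n); f=192/np.tan(np.radians(m['fov_y']/2))
    d=np.array([(u-m['cx'])/f,-(v-m['cy'])/f,-1.])
    return np.array(m['origin']),R.from_euler('xyz',m['rotation'],degrees=True).as_matrix()@d
def onz(n,u,v,z):
    o,d=ray(n,u,v); return o+d*(z-o[2])/d[2]
def tri(u1,u2):
    o1,d1=ray('top',*u1);o2,d2=ray('scene',*u2)
    A=np.c_[d1,-d2];t=np.linalg.lstsq(A,o2-o1,rcond=None)[0]
    a=o1+t[0]*d1;b=o2+t[1]*d2
    return (a+b)/2,np.linalg.norm(a-b)
E
python3 - <<'E'
from h import *
for n,(x0,x1,y0,y1) in dict(scene=(290,400,180,280),top=(285,365,155,225)).items():
    p=np.load(f"pics/{n}0p.npy");d=np.load(f"pics/{n}0.npy")
    c=p[y0:y1,x0:x1]
    cv2.imwrite(f"pics/{n}crop.png",cv2.resize(c,None,fx=6,fy=6,interpolation=cv2.INTER_NEAREST)[:,:,::-1][:600])
    g=c.max(2)
    k,l,s,ce=cv2.connectedComponentsWithStats((g<70).astype(np.uint8))
    for i in range(1,k):
        if 8<s[i][4]<150:
            u,v=ce[i]+[x0,y0]; dd=d[int(round(v)),int(round(u))]
            o,r=ray(n,u,v); print(n,'dark',s[i],(u,v),'depth pt',(o+r*dd).round(1),'z67',onz(n,u,v,67).round(1))
    c=c.astype(int); m=((c[:,:,0]>100)&(c[:,:,1]<70)).astype(np.uint8)
    M=cv2.moments(m,True); u,v=M['m10']/M['m00']+x0,M['m01']/M['m00']+y0
    o,r=ray(n,u,v);dd=d[int(round(v)),int(round(u))]
    print(n,'red',M['m00'],u,v,(o+r*dd).round(1))
    ys,xs=np.nonzero(m); P=np.array([onz(n,x+x0,y+y0,92)[:2] for x,y in zip(xs,ys)])
    print(P.mean(0)); w,V=np.linalg.eigh(np.cov(P.T)); print(w,np.degrees(np.arctan2(V[1,1],V[0,1])))
E
```

```text
scene dark [43 16  7  5 27] (np.float64(336.18518518518516), np.float64(198.03703703703704)) depth pt [ 488.2 -233.8   69.2] z67 [ 490.5 -233.3   67. ]
scene dark [22 33  8  5 31] (np.float64(315.35483870967744), np.float64(215.06451612903226)) depth pt [ 401.  -209.8   71.4] z67 [ 405.1 -208.5   67. ]
scene dark [82 40  8  5 32] (np.float64(375.5), np.float64(222.0)) depth pt [ 451.8 -353.2   71.4] z67 [ 456.2 -352.7   67. ]
scene dark [51 47 43 26 50] (np.float64(362.0), np.float64(243.18)) depth pt [ 369.5 -345.3   69.6] z67 [ 371.9 -345.    67. ]
scene dark [61 59  9  5 36] (np.float64(355.1111111111111), np.float64(241.0)) depth pt [ 366.6 -328.5   71.3] z67 [ 370.5 -327.9   67. ]
scene red 105.0 336.9714285714286 223.14285714285714 [ 389.8 -271.2   83.4]
[ 381.79681582 -272.98053806]
[ 50.09734619 115.63311572] 50.62133477475578
top dark [69  0 11  5 40] (np.float64(360.2), np.float64(157.375)) depth pt [ 635.2 -565.4 -433.4] z67 [ 537.  -405.3   67. ]
top dark [23 13  6  6 29] (np.float64(310.7241379310345), np.float64(170.58620689655172)) depth pt [ 491.1 -234.2   66.7] z67 [ 491.1 -234.1   67. ]
top dark [58 23  7  6 28] (np.float64(346.0), np.float64(180.5)) depth pt [ 456.7 -353.3   69.1] z67 [ 457.  -353.9   67. ]
top dark [16 38  7  7 32] (np.float64(304.09375), np.float64(196.03125)) depth pt [ 404.1 -209.9   66.5] z67 [ 404.  -209.9   67. ]
top dark [32 43  6  5  9] (np.float64(319.44444444444446), np.float64(199.77777777777777)) depth pt [ 390.8 -260.5   72.7] z67 [ 391.3 -261.7   67. ]
top dark [60 45  4 12 20] (np.float64(346.6), np.float64(205.55)) depth pt [ 372.  -355.2   60.2] z67 [ 371.6 -353.3   67. ]
top dark [52 48  6  7 30] (np.float64(339.6), np.float64(206.16666666666666)) depth pt [ 369.7 -330.2   64.4] z67 [ 369.6 -329.5   67. ]
top red 29.0 323.7931034482759 198.17241379310343 [ 394.5 -270.8   93.6]
[ 394.59304614 -271.12761848]
[  7.67256325 112.34052218] 73.7102770465032
```

```bash
ls pics
```

```text
scene0.npy
scene0.png
scene0p.npy
scenecrop.png
top0.npy
top0.png
top0p.npy
topcrop.png
```

```bash
python3 - <<'E'
from h import *
for n in ('top','scene'):
    d=np.load(f"pics/{n}0.npy"); m=eyes.camera_model(n); f=192/np.tan(np.radians(m['fov_y']/2))
    v,u=np.mgrid[:384,:512]
    D=np.stack([(u-m['cx'])/f,-(v-m['cy'])/f,-np.ones_like(u)],-1)*d[...,None]
    P=D@R.from_euler('xyz',m['rotation'],degrees=True).as_matrix().T+m['origin']
    P=P[d>0]
    print(n)
    # grid of max height 100mm
    for x in range(0,800,100):
        print(x,[int(q[:,2].max()) if len(q:=P[(P[:,0]>=x)&(P[:,0]<x+100)&(P[:,1]>=y)&(P[:,1]<y+100)]) else None for y in range(-600,800,100)])
print(onz('top',323.8,198.2,0))
E
python3 -c "
from bench import ctrl
print([a for a in dir(ctrl) if a[0]!='_'])"
```

```text
top
0 [9, 7, 7, 6, 15, 419, 661, 819, 813, 774, 7, 7, 7, 6]
100 [170, 7, 23, 8, 8, 13, 559, 828, 829, 770, 669, 405, 361, 5]
200 [169, 7, 26, 11, 6, 28, 29, 6, 57, 57, 8, 283, 304, 174]
300 [169, 9, 75, 98, 74, 26, 28, 6, 6, 6, 8, 176, 176, 174]
400 [62, 61, 77, 95, 76, 138, 140, 6, 47, 7, 7, 175, 178, 176]
500 [50, 61, 53, 76, 6, 17, 6, 6, 6, 6, 8, 4, 5, 5]
600 [-150, -770, -764, -771, -767, -767, -770, -773, -768, -766, -770, -768, -435, -179]
700 [-144, -148, -764, -765, -765, -764, -759, -168, -169, -362, -358, -354, -152, -149]
scene
0 [164, 3, 4, 4, 13, 423, 663, 684, 3, 3, 5, 127, 2, None]
100 [167, 3, 22, 3, 3, 12, 7, None, 0, 22, 167, 276, 274, 0]
200 [168, 4, 24, 10, 4, 28, 26, 1, None, 1, 4, 283, 288, 174]
300 [166, 4, 72, 96, 70, 26, 27, 5, 3, 2, None, 172, 175, 175]
400 [61, 58, 73, 92, 73, 136, 138, 6, 44, 5, 3, None, 169, 175]
500 [52, 58, 4, 71, 4, 15, 1, 3, 4, 6, 4, None, None, None]
600 [-150, None, None, None, None, None, None, None, None, None, None, None, None, None]
700 [-147, -148, None, None, None, None, None, None, None, None, None, None, -152, -152]
[ 402.21833917 -291.10615914    0.        ]
['IKError', 'close_job', 'hold_point_z', 'read_state']
```

View pics/scenecrop.png

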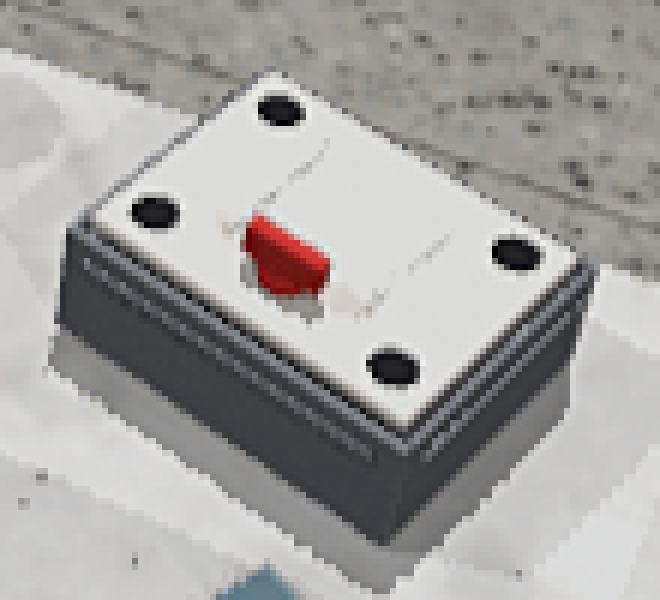

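servo_tool(
  rows=[
    [[0,0,-0.06,0,-1],[0,0,-0.12,0,-1],[0,0,-0.15,0,-1],[-0.035,-0.035,-0.15,8,-1],[-0.075,-0.074,-0.15,16,-1],[-0.115,-0.114,-0.15,24,-1],[-0.155,-0.154,-0.15,32,-1],[-0.195,-0.193,-0.15,40,-1],[-0.235,-0.233,-0.15,48,-1],[-0.275,-0.272,-0.15,56,-1],[-0.315,-0.312,-0.15,64,-1],[-0.355,-0.352,-0.15,72,-1],[-0.395,-0.391,-0.15,80,-1],[-0.425,-0.421,-0.15,88,-1],[-0.425,-0.421,-0.15,92.5,-1]],
  ],
)

```text
clock: 1.98
eef_pos: [461.7, 96.8, 381.2]
tool_rot: [180.0, 0.0, 73.6]
force: [0.6, 1.0, -0.2]
gripper_width: -0.1
```

servo_tool(
  rows=[
    [[-0.03,0.003,0,0,-1],[-0.085,0.008,0,0,-1],[-0.14,0.013,0,0,-1],[-0.195,0.018,0,0,-1],[-0.25,0.023,0,0,-1],[-0.295,0.027,0.03,0,-1],[-0.31,0.0285,0.085,0,-1],[-0.31,0.0285,0.14,0,-1],[-0.31,0.0285,0.195,0,-1],[-0.31,0.0285,0.25,0,-1],[-0.31,0.0285,0.275,0,-1],[-0.31,0.0285,0.275,0,-1]],
  ],
)

```text
clock: 3.48
eef_pos: [401.8, -205.4, 104.8]
tool_rot: [-179.7, 0.1, 74.1]
force: [0.3, -0.6, 1.0]
gripper_width: -0.1
```

```bash
python3 - <<'E'
from h import *
s=ctrl.read_state(); print({k:np.round(v,2) for k,v in s.items()})
for n,(x0,x1,y0,y1) in dict(scene=(270,410,140,280),top=(265,385,135,235)).items():
    p,d=eyes.snapshot(n); cv2.imwrite(f"pics/{n}1.png",cv2.resize(p[y0:y1,x0:x1],None,fx=4,fy=4)[:,:,::-1])
E
```

```text
{'clock': np.float64(3.48), 'joints': array([-18.44,  21.86,  48.83, 124.49, -23.86,  43.51,  30.23]), 'dq': array([-1.32, -3.  ,  2.15, -2.4 ,  1.81,  1.52, -1.64]), 'joint_efforts': array([  0.21, -34.06,   7.25, -19.7 ,  -0.48,  -0.39,   0.46]), 'eef_pos': array([ 401.83, -205.37,  104.83]), 'tool_rot': array([-1.7975e+02,  6.0000e-02,  7.4110e+01]), 'force': array([ 0.34, -0.64,  0.99]), 'torque': array([ 0.02,  0.02, -0.03]), 'gripper_width': np.float64(-0.1)}
```

View pics/scene1.png

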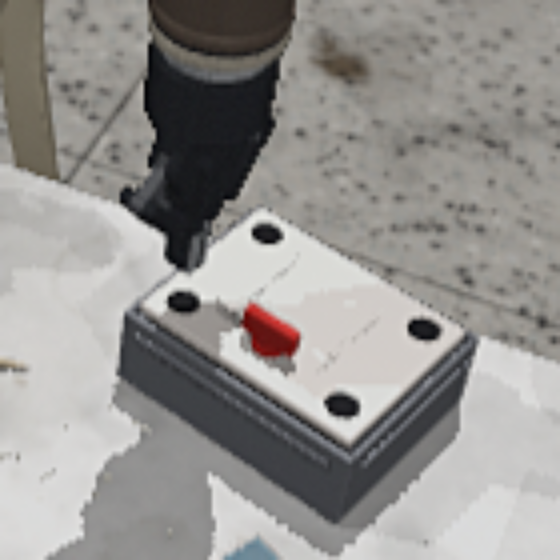

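View pics/top1.png

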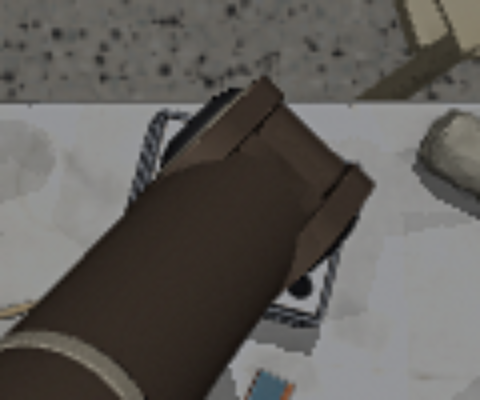

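servo_tool(
  rows=[
    [[-0.003,0.003,0.015,0,-1],[-0.003,0.003,0.029,0,-1],[-0.003,0.003,0.029,0,-1]],
  ],
)

```text
clock: 3.95
eef_pos: [405.3, -208.9, 77.2]
tool_rot: [-180.0, -0.0, 74.2]
force: [-0.2, -0.3, 0.5]
gripper_width: 0.2
```

servo_tool(
  rows=[
    [[0,0,0.001,0,-1],[0,0,0.002,0,-1],[0,0,0.003,0,-1],[0,0,0.004,0,-1]],
  ],
)

```text
clock: 4.45
eef_pos: [405.6, -209.2, 73.3]
tool_rot: [180.0, -0.0, 74.2]
force: [0.1, 0.1, 0.1]
gripper_width: 0.0
```

servo_tool(
  rows=[
    [[0,0,0.001,0,-1],[0,0,0.002,0,-1],[0,0,0.003,0,-1]],
  ],
)

```text
clock: 4.82
eef_pos: [405.5, -209.3, 70.4]
tool_rot: [-180.0, -0.0, 74.2]
force: [-2.1, 1.8, 10.8]
gripper_width: -0.3
```

servo_tool(
  rows=[
    [[0,0,0.001,0,-1],[0,0,0.0015,0,-1]],
  ],
)

```text
clock: 5.08
eef_pos: [405.5, -209.1, 69.3]
tool_rot: [-180.0, -0.1, 74.1]
force: [-3.7, 2.3, 14.2]
gripper_width: -0.2
```

servo_tool(
  rows=[
    [[0,0,0.001,0,-1],[0,0,0.0015,0,-1]],
  ],
)

```text
clock: 5.32
eef_pos: [405.4, -209.0, 67.9]
tool_rot: [-180.0, -0.1, 74.2]
force: [-4.4, 3.4, 17.6]
gripper_width: 0.2
```

servo_tool(
  rows=[
    [[0,0,0.001,0,-1],[0,0,0.0015,0,-1]],
  ],
)

```text
clock: 5.58
eef_pos: [405.3, -208.9, 66.5]
tool_rot: [-180.0, -0.1, 74.1]
force: [-4.7, 5.2, 18.3]
gripper_width: -0.1
```

servo_tool(
  rows=[
    [[0,0,0.0007,0,-1]],
  ],
)

```text
clock: 5.7
eef_pos: [405.3, -208.9, 65.9]
tool_rot: [-180.0, -0.1, 74.1]
force: [-5.1, 4.9, 22.4]
gripper_width: -0.0
```

servo_tool(
  rows=[
    [[0,0,-0.01,0,-1],[0,0.045,-0.012,0,-1],[0,0.088,-0.012,0,-1],[0,0.088,-0.009,0,-1],[0,0.088,-0.007,0,-1]],
  ],
)

```text
clock: 6.32
eef_pos: [489.1, -233.2, 71.6]
tool_rot: [-179.9, 0.0, 74.1]
force: [-0.7, -0.5, -0.4]
gripper_width: -0.2
```

servo_tool(
  rows=[
    [[0,0,0.0015,0,-1],[0,0,0.003,0,-1]],
  ],
)

```text
clock: 6.58
eef_pos: [489.3, -233.2, 69.4]
tool_rot: [-180.0, -0.0, 74.1]
force: [-3.3, 1.7, 11.1]
gripper_width: 0.1
```

servo_tool(
  rows=[
    [[0,0,0.001,0,-1],[0,0,0.002,0,-1]],
  ],
)

```text
clock: 6.82
eef_pos: [489.4, -233.1, 67.9]
tool_rot: [-180.0, -0.1, 74.1]
force: [-5.3, 2.6, 13.8]
gripper_width: 0.2
```

servo_tool(
  rows=[
    [[0,0,0.001,0,-1]],
  ],
)

```text
clock: 6.95
eef_pos: [489.5, -233.1, 67.0]
tool_rot: [-180.0, -0.1, 74.1]
force: [-5.3, 2.6, 13.6]
gripper_width: 0.1
```

servo_tool(
  rows=[
    [[0,0,0.001,0,-1]],
  ],
)

```text
clock: 7.08
eef_pos: [489.5, -233.0, 66.1]
tool_rot: [-180.0, -0.1, 74.1]
force: [-4.8, 2.2, 16.0]
gripper_width: -0.0
```

servo_tool(
  rows=[
    [[0,0,0.0008,0,-1]],
  ],
)

```text
clock: 7.2
eef_pos: [489.5, -233.0, 65.4]
tool_rot: [-180.0, -0.1, 74.1]
force: [-5.2, 3.4, 15.7]
gripper_width: -0.1
```

servo_tool(
  rows=[
    [[0,0,0.0006,0,-1]],
  ],
)

```text
clock: 7.32
eef_pos: [489.6, -232.9, 65.0]
tool_rot: [-180.0, -0.1, 74.1]
force: [-6.6, 3.9, 22.2]
gripper_width: 0.1
```

servo_tool(
  rows=[
    [[0,0,-0.01,0,-1],[-0.05,0.001,-0.013,0,-1],[-0.1,0.001,-0.013,0,-1],[-0.124,0.001,-0.011,0,-1],[-0.124,0.001,-0.008,0,-1],[-0.124,0.001,-0.007,0,-1]],
  ],
)

```text
clock: 8.07
eef_pos: [457.5, -351.7, 70.4]
tool_rot: [-180.0, -0.1, 74.2]
force: [-0.4, 0.6, 0.6]
gripper_width: -0.1
```

servo_tool(
  rows=[
    [[0,0,0.0015,0,-1],[0,0,0.003,0,-1]],
  ],
)

```text
clock: 8.32
eef_pos: [457.9, -351.6, 68.5]
tool_rot: [180.0, -0.1, 74.3]
force: [-2.6, 1.3, 13.4]
gripper_width: -0.1
```

servo_tool(
  rows=[
    [[0,0,0.001,0,-1],[0,0,0.002,0,-1]],
  ],
)

```text
clock: 8.57
eef_pos: [458.0, -351.8, 66.9]
tool_rot: [180.0, -0.1, 74.3]
force: [-3.1, 2.8, 15.2]
gripper_width: 0.3
```

servo_tool(
  rows=[
    [[0,0,0.001,0,-1]],
  ],
)

```text
clock: 8.7
eef_pos: [458.1, -351.9, 66.0]
tool_rot: [179.9, -0.1, 74.3]
force: [-3.7, 2.6, 17.3]
gripper_width: 0.1
```

servo_tool(
  rows=[
    [[0,0,0.0008,0,-1]],
  ],
)

```text
clock: 8.82
eef_pos: [458.1, -352.0, 65.4]
tool_rot: [179.9, -0.1, 74.3]
force: [-3.8, 3.6, 18.3]
gripper_width: -0.1
```

servo_tool(
  rows=[
    [[0,0,0.0008,0,-1]],
  ],
)

```text
clock: 8.95
eef_pos: [458.1, -352.0, 65.1]
tool_rot: [179.9, -0.1, 74.3]
force: [-6.8, 5.4, 28.5]
gripper_width: 0.1
```

servo_tool(
  rows=[
    [[0,0,0.0006,0,-1]],
  ],
)

```text
clock: 9.07
eef_pos: [458.2, -352.1, 65.0]
tool_rot: [179.9, -0.1, 74.2]
force: [-6.6, 6.0, 32.2]
gripper_width: -0.0
```

servo_tool(
  rows=[
    [[0,0,-0.01,0,-1],[0,-0.045,-0.013,0,-1],[0,-0.09,-0.013,0,-1],[0,-0.09,-0.01,0,-1],[0,-0.09,-0.008,0,-1]],
  ],
)

```text
clock: 9.7
eef_pos: [371.9, -327.8, 70.6]
tool_rot: [179.9, -0.0, 74.2]
force: [-2.7, 0.3, 8.1]
gripper_width: -0.0
```

servo_tool(
  rows=[
    [[0,0,0.0015,0,-1],[0,0,0.003,0,-1]],
  ],
)

```text
clock: 9.95
eef_pos: [371.8, -328.0, 67.7]
tool_rot: [-180.0, -0.0, 74.3]
force: [-3.3, 2.8, 11.8]
gripper_width: -0.1
```

servo_tool(
  rows=[
    [[0,0,0.001,0,-1],[0,0,0.002,0,-1]],
  ],
)

```text
clock: 10.2
eef_pos: [371.7, -328.0, 65.8]
tool_rot: [-180.0, -0.0, 74.2]
force: [-4.2, 3.2, 13.9]
gripper_width: -0.1
```

servo_tool(
  rows=[
    [[0,0,0.001,0,-1]],
  ],
)

```text
clock: 10.32
eef_pos: [371.6, -328.1, 65.0]
tool_rot: [-180.0, -0.1, 74.2]
force: [-4.6, 4.6, 17.4]
gripper_width: -0.1
```

servo_tool(
  rows=[
    [[0,0,0.0008,0,-1]],
  ],
)

```text
clock: 10.45
eef_pos: [371.6, -328.1, 64.3]
tool_rot: [-180.0, -0.1, 74.2]
force: [-4.9, 3.6, 23.0]
gripper_width: -0.0
```

servo_tool(
  rows=[
    [[0,0,0.0006,0,-1]],
  ],
)

```text
clock: 10.58
eef_pos: [371.6, -328.2, 64.2]
tool_rot: [180.0, -0.1, 74.2]
force: [-9.0, 7.0, 32.1]
gripper_width: 0.1
```

servo_tool(
  rows=[
    [[0,0,0.0004,0,-1]],
  ],
)

```text
clock: 10.7
eef_pos: [371.6, -328.2, 64.2]
tool_rot: [180.0, -0.1, 74.2]
force: [-8.6, 7.6, 36.4]
gripper_width: 0.1
```

servo_tool(
  rows=[
    [[0,0,-0.045,0,-1],[0.03,0,-0.05,0,-1],[0.085,0,-0.05,0,-1],[0.124,0,-0.045,0,-1],[0.124,0,-0.01,0,-1],[0.124,0,-0.005,0,-1],[0.124,0,-0.004,0,-1]],
  ],
)

```text
clock: 11.58
eef_pos: [404.7, -209.9, 66.9]
tool_rot: [-180.0, 0.1, 74.1]
force: [1.1, 0.2, 0.4]
gripper_width: 0.3
```

servo_tool(
  rows=[
    [[0,0,0.0015,0,-1]],
  ],
)

```text
clock: 11.7
eef_pos: [405.0, -210.1, 65.9]
tool_rot: [179.9, 0.0, 74.1]
force: [1.3, -0.6, 0.4]
gripper_width: 0.3
```

servo_tool(
  rows=[
    [[0,0,0.001,0,-1]],
  ],
)

```text
clock: 11.82
eef_pos: [405.0, -210.0, 65.2]
tool_rot: [179.9, -0.0, 74.1]
force: [-2.9, 0.1, 14.5]
gripper_width: -0.1
```

servo_tool(
  rows=[
    [[0,0,0.0008,0,-1]],
  ],
)

```text
clock: 11.95
eef_pos: [405.0, -209.9, 64.6]
tool_rot: [179.9, -0.0, 74.1]
force: [-2.9, 1.2, 15.8]
gripper_width: 0.3
```

servo_tool(
  rows=[
    [[0,0,0.0006,0,-1]],
  ],
)

```text
clock: 12.08
eef_pos: [405.0, -209.9, 64.2]
tool_rot: [179.9, -0.0, 74.1]
force: [-4.6, 2.3, 21.3]
gripper_width: -0.3
```

servo_tool(
  rows=[
    [[0,0,0.0006,0,-1]],
  ],
)

```text
clock: 12.2
eef_pos: [405.1, -209.9, 64.1]
tool_rot: [179.9, -0.1, 74.1]
force: [-8.1, 4.4, 33.7]
gripper_width: -0.2
```

servo_tool(
  rows=[
    [[0,0,0.0003,0,-1]],
  ],
)

```text
clock: 12.32
eef_pos: [405.0, -209.9, 64.0]
tool_rot: [179.9, -0.1, 74.1]
force: [-8.6, 3.6, 36.1]
gripper_width: -0.0
```

servo_tool(
  rows=[
    [[0,0,-0.006,0,-1],[0,0.045,-0.006,0,-1],[0,0.088,-0.006,0,-1],[0,0.088,-0.004,0,-1],[0,0.088,-0.003,0,-1]],
  ],
)

```text
clock: 12.95
eef_pos: [488.5, -233.3, 64.9]
tool_rot: [-180.0, 0.0, 74.1]
force: [2.5, 0.1, 5.6]
gripper_width: -0.2
```

servo_tool(
  rows=[
    [[0,0,0.001,0,-1]],
  ],
)

```text
clock: 13.08
eef_pos: [488.7, -233.3, 64.8]
tool_rot: [180.0, -0.0, 74.1]
force: [-2.8, 1.3, 16.5]
gripper_width: 0.1
```

servo_tool(
  rows=[
    [[0,0,0.0008,0,-1]],
  ],
)

```text
clock: 13.2
eef_pos: [488.7, -233.3, 64.5]
tool_rot: [179.9, -0.1, 74.1]
force: [-3.3, 1.2, 17.0]
gripper_width: -0.2
```

servo_tool(
  rows=[
    [[0,0,0.0006,0,-1]],
  ],
)

```text
clock: 13.32
eef_pos: [488.7, -233.3, 64.2]
tool_rot: [179.9, -0.1, 74.1]
force: [-4.0, 2.9, 22.2]
gripper_width: 0.1
```

servo_tool(
  rows=[
    [[0,0,0.0006,0,-1]],
  ],
)

```text
clock: 13.45
eef_pos: [488.8, -233.3, 64.1]
tool_rot: [179.9, -0.1, 74.1]
force: [-5.6, 2.9, 29.0]
gripper_width: 0.2
```

servo_tool(
  rows=[
    [[0,0,0.0003,0,-1]],
  ],
)

```text
clock: 13.58
eef_pos: [488.8, -233.3, 64.1]
tool_rot: [179.9, -0.1, 74.1]
force: [-5.7, 4.3, 30.5]
gripper_width: 0.3
```

servo_tool(
  rows=[
    [[0,0,-0.007,0,-1],[-0.05,0.001,-0.008,0,-1],[-0.1,0.001,-0.008,0,-1],[-0.124,0.001,-0.007,0,-1],[-0.124,0.001,-0.004,0,-1],[-0.124,0.001,-0.0035,0,-1]],
  ],
)

```text
clock: 14.32
eef_pos: [455.7, -352.2, 65.1]
tool_rot: [-180.0, 0.0, 74.1]
force: [-2.5, -1.1, 4.4]
gripper_width: 0.2
```

servo_tool(
  rows=[
    [[0,0,0.001,0,-1]],
  ],
)

```text
clock: 14.45
eef_pos: [455.9, -352.2, 64.8]
tool_rot: [-180.0, 0.0, 74.2]
force: [-5.3, -0.6, 14.8]
gripper_width: 0.0
```

servo_tool(
  rows=[
    [[0,0,0.0008,0,-1]],
  ],
)

```text
clock: 14.58
eef_pos: [455.9, -352.2, 64.3]
tool_rot: [-180.0, 0.0, 74.2]
force: [-6.5, -0.6, 15.5]
gripper_width: 0.5
```

servo_tool(
  rows=[
    [[0,0,0.0006,0,-1]],
  ],
)

```text
clock: 14.7
eef_pos: [455.9, -352.2, 64.1]
tool_rot: [180.0, -0.0, 74.2]
force: [-8.1, 1.0, 22.1]
gripper_width: -0.2
```

servo_tool(
  rows=[
    [[0,0,0.0006,0,-1]],
  ],
)

```text
clock: 14.82
eef_pos: [455.9, -352.3, 64.0]
tool_rot: [180.0, -0.0, 74.2]
force: [-9.4, 2.9, 29.2]
gripper_width: -0.3
```

servo_tool(
  rows=[
    [[0,0,0.0004,0,-1]],
  ],
)

```text
clock: 14.95
eef_pos: [456.0, -352.3, 64.0]
tool_rot: [180.0, -0.0, 74.2]
force: [-10.6, 3.0, 32.5]
gripper_width: 0.3
```

servo_tool(
  rows=[
    [[0,0,-0.007,0,-1],[0,-0.045,-0.008,0,-1],[0,-0.09,-0.008,0,-1],[0,-0.09,-0.004,0,-1],[0,-0.09,-0.003,0,-1]],
  ],
)

```text
clock: 15.58
eef_pos: [371.0, -327.0, 64.6]
tool_rot: [180.0, -0.0, 74.3]
force: [0.5, 0.2, 0.5]
gripper_width: 0.1
```

servo_tool(
  rows=[
    [[0,0,0.001,0,-1]],
  ],
)

```text
clock: 15.7
eef_pos: [371.3, -327.4, 64.1]
tool_rot: [180.0, -0.1, 74.3]
force: [-2.4, 6.3, 18.7]
gripper_width: 0.2
```

servo_tool(
  rows=[
    [[0,0,0.0007,0,-1]],
  ],
)

```text
clock: 15.82
eef_pos: [371.3, -327.4, 64.0]
tool_rot: [180.0, -0.1, 74.3]
force: [-5.1, 7.9, 29.2]
gripper_width: 0.1
```

servo_tool(
  rows=[
    [[0,0,-0.03,0,-0.3],[0,0,-0.05,0,-0.3],[0.03,0.003,-0.05,0,-0.3],[0.06,0.0065,-0.05,0,-0.3],[0.06,0.0065,-0.05,0,-0.3],[0.06,0.0065,-0.05,0,-0.3]],
  ],
)

```text
clock: 16.58
eef_pos: [392.9, -272.5, 113.1]
tool_rot: [180.0, 0.0, 74.2]
force: [-0.3, -0.3, 0.0]
gripper_width: 29.8
```

```bash
python3 - <<'E'
from h import *
s=ctrl.read_state(); print({k:np.round(v,2) for k,v in s.items() if k in('joints','eef_pos','gripper_width')})
p,d=eyes.snapshot('scene'); np.save('pics/s2p.npy',p)
cv2.imwrite(f"pics/s2.png",cv2.resize(p[160:280,280:410],None,fx=5,fy=5)[:,:,::-1])
E
```

```text
{'joints': array([ -8.86,  23.24,  47.71, 120.83, -24.05,  45.62,  37.97]), 'eef_pos': array([ 392.92, -272.49,  113.05]), 'gripper_width': np.float64(29.81)}
```

View pics/s2.png

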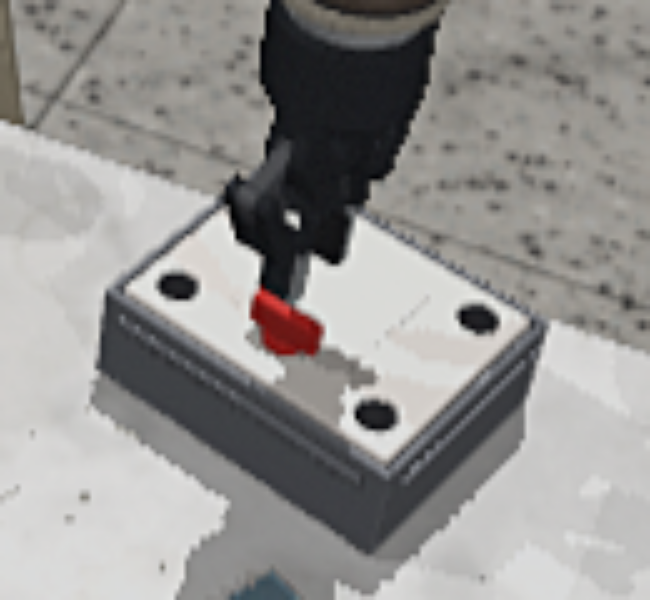

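```bash
python3 - <<'E'
from h import *
p=np.load('pics/s2p.npy');x0,y0=300,205
c=p[y0:260,x0:400]
k,l,s,ce=cv2.connectedComponentsWithStats((c.max(2)<70).astype(np.uint8))
for i in range(1,k):
    if 15<s[i][4]<60: u,v=ce[i]+[x0,y0]; print(u,v,s[i][4],onz('scene',u,v,64).round(1))
E
```

```text
315.06666666666666 216.93333333333334 30 [ 401.4 -209.6   64. ]
375.15625 223.4375 32 [ 453.9 -353.1   64. ]
354.6666666666667 242.75 36 [ 367.3 -328.4   64. ]
```

servo_tool(
  rows=[
    [[0.001,0,0.025,0,-0.3],[0.001,0,0.04,0,-0.3],[0.001,0,0.046,0,-0.3],[0.001,0,0.046,0,-0.3]],
  ],
)

```text
clock: 17.12
eef_pos: [392.3, -271.6, 66.8]
tool_rot: [-180.0, 0.0, 74.1]
force: [0.1, 0.4, 0.0]
gripper_width: 29.9
```

servo_tool(
  rows=[
    [[0,0,0,0,-0.6],[0,0,0,0,-1],[0,0,0,0,-1],[0,0,0,0,-1]],
  ],
)

```text
clock: 17.62
eef_pos: [392.7, -271.5, 67.5]
tool_rot: [180.0, 0.0, 74.1]
force: [-2.9, -0.7, 7.4]
gripper_width: 16.2
```

servo_tool(
  rows=[
    [[0,0,-0.002,0,-1],[0,0,-0.002,0,-1]],
  ],
)

```text
clock: 17.88
eef_pos: [392.7, -270.7, 69.0]
tool_rot: [-180.0, -0.0, 74.2]
force: [0.0, -0.0, -3.8]
gripper_width: 16.3
```

```bash
python3 - <<'E'
from h import *
p,d=eyes.snapshot('scene')
cv2.imwrite(f"pics/s3.png",cv2.resize(p[190:260,300:390],None,fx=8,fy=8)[:,:,::-1])
print(ctrl.read_state()['torque'])
E
```

```text
[0.01169548 0.13219899 0.01090554]
```

View pics/s3.png

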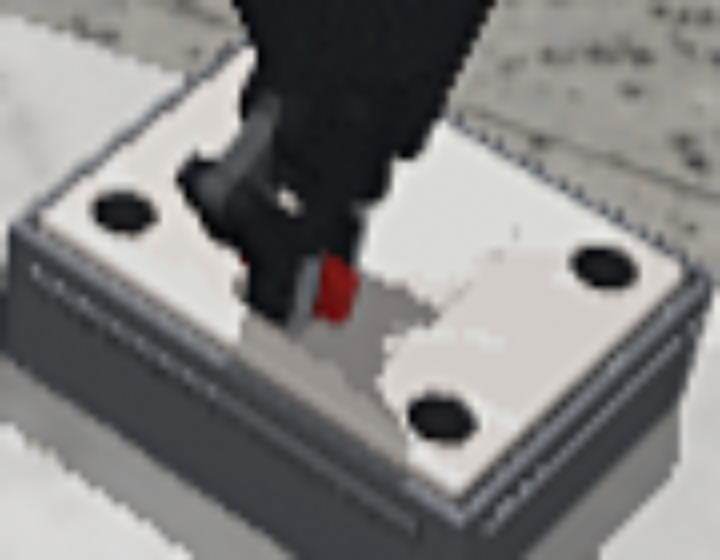

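```bash
python3 - <<'E'
from h import *
for f in('scene0p','s2p'):
    p=np.load(f'pics/{f}.npy')[205:240,320:355].astype(int)
    m=((p[...,0]>90)&(p[...,1]<80))
    z=96 if f=='scene0p' else 89
    # top edge pixels per column (far top ridge)
    for u in range(35):
        r=np.nonzero(m[:,u])[0]
        if len(r): print(f,u+320,r[0]+205,r[-1]+205, onz('scene',u+320,r[0]+205-.5,z).round(1)[:2])
E
```

```text
scene0p 331 218 221 [ 388.8 -254. ]
scene0p 332 217 223 [ 393.2 -255. ]
scene0p 333 216 227 [ 397.7 -255.9]
scene0p 334 217 227 [ 395.6 -259.4]
scene0p 335 218 228 [ 393.6 -262.8]
scene0p 336 218 228 [ 394.8 -265. ]
scene0p 337 219 228 [ 392.8 -268.4]
scene0p 338 220 229 [ 390.8 -271.8]
scene0p 339 220 228 [ 392.  -273.9]
scene0p 340 221 228 [ 390.  -277.3]
scene0p 341 221 228 [ 391.1 -279.5]
scene0p 342 222 228 [ 389.1 -282.8]
scene0p 343 223 227 [ 387.1 -286.2]
scene0p 344 223 225 [ 388.3 -288.3]
s2p 330 221 223 [ 384.6 -253.9]
s2p 331 219 224 [ 392.3 -253.6]
s2p 332 218 228 [ 396.7 -254.6]
s2p 333 218 229 [ 397.9 -256.8]
s2p 334 219 229 [ 395.9 -260.2]
s2p 335 219 230 [ 397.1 -262.4]
s2p 336 220 230 [ 395.  -265.9]
s2p 337 221 230 [ 393.  -269.3]
s2p 338 221 230 [ 394.2 -271.5]
s2p 339 222 230 [ 392.2 -274.8]
s2p 340 223 230 [ 390.2 -278.2]
s2p 341 223 230 [ 391.4 -280.4]
s2p 342 224 230 [ 389.4 -283.8]
s2p 343 225 229 [ 387.4 -287.1]
```

servo_tool(
  rows=[
    [[0,0,0,0,-0.4],[0,0,0,0,-0.4],[0,0,-0.003,0,-0.4],[0,0,-0.003,0,-1],[0,0,-0.003,0,-1],[0,0,-0.003,0,-1]],
  ],
)

```text
clock: 18.68
eef_pos: [392.9, -271.3, 72.5]
tool_rot: [180.0, -0.0, 74.2]
force: [-0.9, 1.4, 6.2]
gripper_width: 8.4
```

servo_tool(
  rows=[
    [[0,0,0,-5,-1],[0,0,0,-10,-1],[0,0,0,-15,-1],[0,0,0,-20,-1],[0,0,0,-25,-1],[0,0,0,-30,-1]],
  ],
)

```text
clock: 19.42
eef_pos: [393.9, -271.3, 72.5]
tool_rot: [179.9, 0.1, 104.3]
force: [2.0, 0.5, 0.7]
gripper_width: 8.2
```

```bash
python3 - <<'E'
from h import *
s=ctrl.read_state(); print(s['torque'],s['force'],s['joints'])
p,d=eyes.snapshot('scene')
cv2.imwrite(f"pics/s4.png",cv2.resize(p[190:260,300:390],None,fx=8,fy=8)[:,:,::-1])
E
```

```text
[ 0.08907039 -0.49707304 -0.03611347] [2.01806235 0.53585426 0.68450507] [  0.63278363  24.84820415  35.42057481 122.17508153 -22.70123063
  39.26635836  65.71943715]
```

View pics/s4.png

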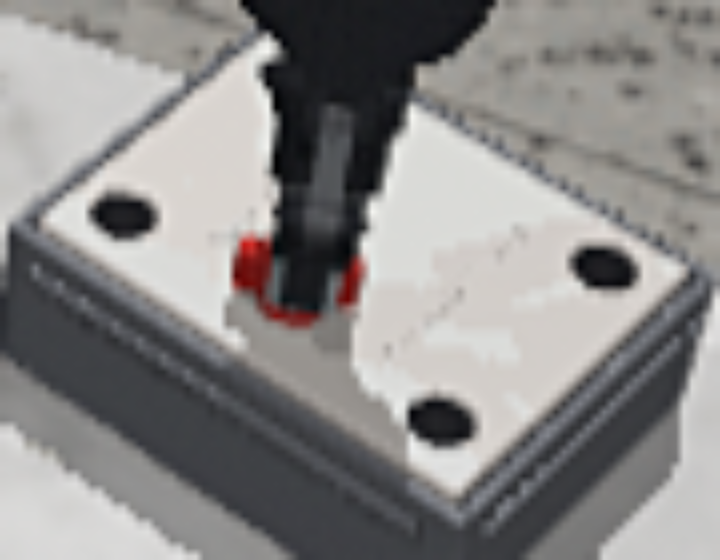

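servo_tool(
  rows=[
    [[0,0,0,-6,-1],[0,0,0,-12,-1],[0,0,0,-18,-1],[0,0,0,-24,-1],[0,0,0,-30,-1],[0,0,0,-36,-1],[0,0,0,-42,-1],[0,0,0,-47,-1]],
  ],
)

```text
clock: 20.48
eef_pos: [393.8, -270.9, 72.5]
tool_rot: [179.9, 0.1, 151.3]
force: [2.6, 2.6, 4.1]
gripper_width: 8.6
```

```bash
python3 - <<'E'
from h import *
s=ctrl.read_state(); print(s['torque'],s['force'],s['joints'])
E
```

```text
[ 0.53646732 -0.52438651 -0.05182701] [2.59736    2.56754205 4.09691616] [ 10.32112563  22.72440579  22.78941264 121.61697069 -14.15723131
  38.02802466 104.00170985]
```

servo_tool(
  rows=[
    [[0,0,0,-3,-1],[0,0,0,-6,-1],[0,0,0,-6,-1]],
  ],
)

```text
clock: 20.85
eef_pos: [393.7, -270.8, 72.5]
tool_rot: [180.0, 0.1, 157.1]
force: [3.7, 2.4, 6.2]
gripper_width: 8.3
```

```bash
python3 - <<'E'
from h import *
s=ctrl.read_state(); print(s['torque'],s['tool_rot'])
E
```

```text
[ 0.71469993 -0.76192495  0.05748303] [1.79950776e+02 9.45200097e-02 1.57118067e+02]
```

servo_tool(
  rows=[
    [[0,0,0,-1.5,-1],[0,0,0,-3,-1],[0,0,0,-3,-1]],
  ],
)

```text
clock: 21.22
eef_pos: [393.9, -270.9, 72.5]
tool_rot: [179.9, 0.1, 160.0]
force: [3.4, 2.7, 5.4]
gripper_width: 8.2
```

```bash
python3 - <<'E'
from h import *
s=ctrl.read_state(); print(s['torque'],s['tool_rot'])
E
```

```text
[ 0.83068852 -0.9155761  -0.57323841] [1.79944690e+02 1.16609239e-01 1.59986781e+02]
```

servo_tool(
  rows=[
    [[0,0,0,0,-0.4],[0,0,0,0,-0.3],[0,0,0,0,-0.3],[0,0,-0.01,0,-0.3],[0,0,-0.04,0,-0.3],[0,0,-0.1,0,-0.3],[0,0,-0.15,0,-0.3],[0,0,-0.2,0,-0.3],[0,0,-0.2,0,-0.3]],
  ],
)

```text
clock: 22.35
eef_pos: [394.1, -272.4, 276.3]
tool_rot: [-180.0, 0.4, 160.1]
force: [-0.3, 0.9, 0.1]
gripper_width: 30.0
```

```bash
python3 - <<'E'
from h import *
p,d=eyes.snapshot('scene'); np.save('pics/s5p.npy',p); np.save('pics/s5d.npy',d)
cv2.imwrite(f"pics/s5.png",cv2.resize(p[170:280,290:400],None,fx=5,fy=5)[:,:,::-1])
q=p[205:245,320:360].astype(int); m=((q[...,0]>90)&(q[...,1]<80))
ys,xs=np.nonzero(m); print(len(xs))
for u in range(40):
    r=np.nonzero(m[:,u])[0]
    if len(r): print(u+320,r[0]+205,r[-1]+205,onz('scene',u+320,r[0]+204.5,89).round(1)[:2])
x0,y0=300,190
c=p[y0:260,x0:400]
k,l,s,ce=cv2.connectedComponentsWithStats((c.max(2)<70).astype(np.uint8))
for i in range(1,k):
    if 15<s[i][4]<60:
        u,v=ce[i]+[x0,y0]; o,r=ray('scene',u,v); print(u,v,(o+r*d[int(round(v)),int(round(u))]).round(1))
E
```

```text
89
331 226 227 [ 370.  -262.3]
332 225 230 [ 374.4 -263.2]
333 224 230 [ 378.7 -264.2]
334 224 229 [ 379.9 -266.3]
335 223 230 [ 384.3 -267.3]
336 222 230 [ 388.6 -268.3]
337 222 231 [ 389.8 -270.5]
338 221 230 [ 394.2 -271.5]
339 220 230 [ 398.6 -272.4]
340 220 229 [ 399.8 -274.6]
341 219 224 [ 404.3 -275.6]
342 219 223 [ 405.5 -277.8]
343 220 220 [ 403.4 -281.2]
335.12 199.56 [ 486.3 -232.2   64.4]
314.89285714285717 217.17857142857142 [ 398.7 -210.    65.7]
374.8333333333333 222.93333333333334 [ 456.6 -351.7   62.6]
355.2432432432432 242.56756756756755 [ 369.3 -329.3   63.1]
```

View pics/s5.png

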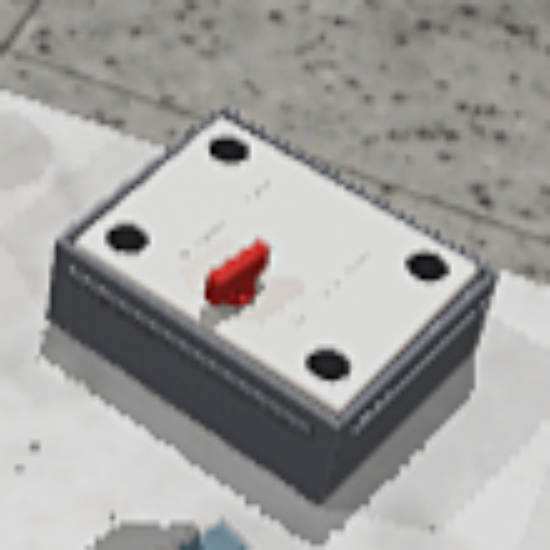

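```bash
python3 - <<'E'
from h import *
p,d=eyes.snapshot('scene'); cv2.imwrite("pics/s6.png",p[:,:,::-1])
E
```

```text
(no output)
```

View pics/s6.png

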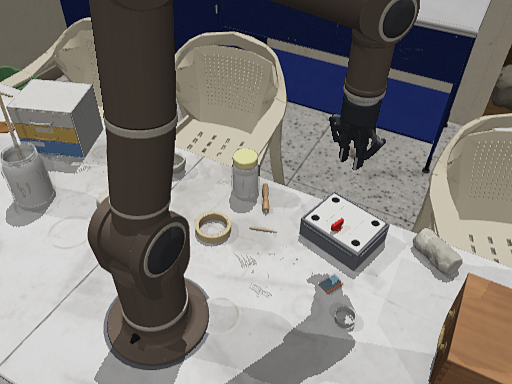

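The picture shows the jar (245,175), ring (212,228), sponge (330,284) and the other things where they were. The lid is flat, the knob is turned, and the gripper is clear at (355,140).

```bash
python3 -c "
from bench import ctrl
print(ctrl.close_job())"
```

```text
the job is handed in; nothing more can be done
None
```

The lid is pressed home and the knob is turned to its stop. I let go, lifted the gripper clear and handed the job in at about 22.5 s; no verdict was reported.

- **Lid:** I went round the four corners twice with the closed fingers. On the second round every corner met a hard stop at 64.0–64.1 mm, and the highest vertical force I read was about 36 N. Camera depth on the marks afterwards gave 62.6–65.7 mm, which agrees within the noise.
- **Knob:** The first grip stopped at 16 mm, probably on a wider collar under the wing, and pulled up on the knob with about 4 N. I reopened, raised the fingers about 3 mm and gripped the bar properly (8.4 mm read). I then turned it anticlockwise until the reaction moment rose to about 0.57 N m, against 0.06 N m friction. The last picture puts the bar at about -23° in the world frame; -22.7° is expected at the stop.
- **Surroundings:** In the final view, everything it shows is where it was at the start.
- **Not checked:** I did not touch the corners again after turning the knob. The two cameras also differed by 2–3 mm in x, so I used a middle value for the knob.

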